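# Close the gas filter housing with its bayonet cap

## Task

The gas filter housing on the bench stands open: fit its bayonet cap, which stands on the bench. Lower the cap with its two lugs through the slots of the rim, push it down against the spring, turn it about a quarter clockwise (seen from above), and let the spring lift it so that the lugs click home; then let go. Leave the loose fittings and the spanner where they lie.

Things in the scene. Friction and masses are not known exactly. Their poses are not given: they have to be found in the camera images.
- cap: bayonet cap, loose, 0.10 to 0.21 kg, 60 mm across, 55.5 mm high, standing upright on its neck. Origin: centre of the neck's underside, z up. Neck 34 mm diameter, z 0 to 19.5 mm, foot chamfered 3 mm. Two lugs on it along +x and -x, to 24 mm from the axis, 10 mm wide, z 2 to 7 mm. Flange disc 60 mm diameter, z 19.5 to 25.5 mm. A half turn about z makes no difference
- cap_grip (a point): middle of the cap's grip bar, 40.5 mm above the cap's origin; axes those of the cap. The bar stands on the flange, lies along x (in line with the lugs), is 50 mm long, 14 mm thick in y, z 25.5 to 55.5 mm above the cap's origin
- housing: filter housing, a round metal pot fixed to the bench: rim 72 mm outside diameter, 70 mm high, foot 96 mm; two brass port stubs on its +y and -y sides reach 58 mm from the axis at 21 mm height. Origin: centre of its underside, z up along the bayonet's axis. Mouth 39 mm in diameter; two entry slots in the rim open along +x and -x to 27 mm from the axis, 48 degrees wide (16 mm at the mouth)
- mouth (a point): centre of the mouth, level with the rim's top, 70 mm above the bench; axes those of the housing. Height of the cap's origin relative to it: -8 mm resting unpushed on the spring disc; below -16.5 mm the lugs clear the bridges and can turn; -19.5 mm flange on the rim (hard stop); -13 mm clicked home
- home (a point): same point as mouth, but x points to the home notches, 75 degrees clockwise (from above) of the entry slots, where dark lines mark the rim; the home cap's x lies along it, either way. Slots are walled on the other side. On the way a bridge hangs 9.5 mm below the rim; the notch's roof is 6 mm below it, the notch 42 degrees wide; a lug meets the end stop at about 80 degrees
- follower (a joint): travel of the sprung disc inside the mouth, m: 0 at rest with its top 8 mm below the rim, grows as it is pushed down, at most 0.013. It pushes back with about 3 N at 0, 6 N when the cap is home (0.005) and 10 N at 0.0115
- brass_union: a loose bystander; origin at the centre of its underside. Brass pipe union, 22x39x19 mm
- steel_tee: a loose bystander; origin at the centre of its underside. Small steel tee fitting, 29x36x14 mm
- spanner_1: a loose bystander; origin at the centre of its underside. Open-ended spanner lying flat, 22x125x5 mm
Things that resemble listed ones, but are neither listed nor needed, are in the scene too. Leave any pink look-alike of the cap alone.

How it is judged:
On the way, in this order (a step that is already met when the one before it is completed fails the run):
1. the cap's lugs have gone down into the entry slots (horizontal distance between cap and mouth below 0.005 m and z of cap in the frame of mouth below -0.004 m and angle between the x axis of cap and the x axis of housing, either way round below 0.25 rad).
2. the cap has been pushed down against the spring (horizontal distance between cap and mouth below 0.005 m and z of cap in the frame of mouth below -0.0155 m and value of joint follower above 0.0075 m), for 0.05 s.
At the end, for the whole second after the job is handed in: The cap is home in the housing: on its axis within 5 mm, upright within 0.1 rad, turned to the home notches within 0.2 rad, its origin 11.3 to 14.5 mm below the rim (lugs up in the notches), at rest and released (horizontal distance between cap and mouth below 0.005 m and z of cap in the frame of mouth between -0.0145 and -0.0113 m and angle between the x axis of cap and the x axis of home, either way round below 0.2 rad and angle between cap's own z axis and vertical below 0.1 rad and linear speed of cap below 0.01 m/s and contact force between the fingers and cap below 0.1 N); the robot touches nothing.
It fails at once if a loose bystander (brass union, steel tee, spanner) is shifted more than 3 cm (distance of any of brass_union, steel_tee, spanner_1 from where it was at the start of the episode above 0.03 m).
It also fails if it takes over 45 s, if anything falls off the work surface, if the arm or the gripper's body presses on something with over 40 N, if the wrist force passes 120 N, or if a joint passes its speed limit or range.

## Robot

A 6-joint arm with a two-finger parallel gripper is mounted at the origin on a cart in front of the work surface, level with it; the furniture and walls round the work are solid. World frame = base frame: x ahead of the robot, y to its left, z up, the work surface at z = 0. Lengths are in m, angles in rad, forces in N, time in s.
With the tool pointing down it reaches from about 0.275 to 0.975 m from the base axis. Payload 8.4 kg.
Tool frame: the origin (TCP) lies between the finger pads; the fingertips stand 25 mm ahead of it and the grasp point (between the pads) lies 6 mm ahead of it (nose_length is the distance from the TCP to the fingertips, in m); x points along the fingers, z is the direction in which the jaws open and shut, and the axes are right-handed (so a half turn about x gives the same grasp; the last joint's range is limited). The gripper opens to 92 mm and grips with 3 to 60 N. Pads are 20 mm wide; open, the fingers measure 128 mm over their backs; the gripper's body (75 mm by 189 mm) begins 69 mm behind the grasp point.
Start: joints at [1.194, 0.353, 1.633, -0, 1.155, -0.002], TCP at [0.229, 0.582, 0.24] pointing down, gripper open.
Joint ranges: [-2.63, 2.63], [-0.92, 2.1], [0.06, 2.66], [-1.3, 4.44], [0, 2.69], [-3.02, 3.02]. Speed limits (rad/s): [2.22, 2.22, 2.79, 3.14, 3.14, 3.14].

## Interface

Orientations are given as a rotation vector (axis times angle).
In Python, from workcell import read_state, get_image, camera_model, sign_off, nose_length gives the robot as it stands.
- The arm moves only by the tool apply_moves, never from a script. Its argument "targets" is text: rows parted by semicolons, each of 7 numbers parted by spaces: the shift along the tool's x, y, z in cm, then the turn, a rotation vector about the tool's x, y, z in degrees, then the opening, from 0 (shut) to 1 (fully open). A call has 1 to 8 rows; each row is the pose to reach, as a shift and turn from the pose commanded when the call began, along the tool's axes at that moment; what a row does not reach only later rows make up. A row lasts 1/12 s, in which the tool goes at most 41.7 mm and 7.16 degrees, less where a joint would pass 70% of its speed; a pose out of reach is approached as far as the arm can. A call with a gripper value outside its range is refused whole. The fingers move at their own pace and stop on an object; "squeeze" is the grip in N (left out, the last holds). Time passes only in rows, so rows that repeat a pose let the fingers close. It gives the time, the measured TCP pose, the force and the opening at its end, in the units of the state.
- read_state(): the state, without advancing time (a new reading comes with each control period).
- get_image(name): name is "scene" or "top" or "wrist"; returns the picture (480x640x3 uint8, red, green, blue); there is no depth.
- camera_model(name): a dict with "vertical_fov" (degrees; the focal length in pixels is half the picture's height over the tangent of half this angle, whatever the lens; pixels are square), "cx", "cy" (the principal point, pixels), "extrinsics" (4x4, takes a point from camera to world coordinates); the wrist camera has in their place "mount" (4x4, takes a point from camera to tool coordinates, whose origin is the TCP and whose axes are the tool frame's). Camera axes: x right, y down, z forward; pixel columns grow to the right and rows downward; lengths in m; the calibration is good to about 2 mm. A picture is of the moment at which its call begins: read the wrist's pose just before it. camera_model takes no time and is no camera call.
- sign_off(): hands the job in, once; it reports no verdict.
The state is a dict: "time_s": time; "joints": joint angles; "dq": joint speeds; "tau": joint torques, N m; "eef_pos": TCP position; "tcp_rot": TCP orientation; "ft_force": force on the tool from outside, world axes, zero at the start; "ft_torque": the same for the moment, N m; "gripper_width": finger opening in m.
Only numpy, scipy, OpenCV 4.12 (cv2) and the standard library are available. Lean on these libraries where they do the work, as an engineer would, in place of code of your own. Each camera call takes 0.05 s, during which the arm holds its last target.

## Working session

There is one attempt and no reset: what is moved stays moved. The work goes in short steps, Python scripts to look and compute and a tool call to move; the robot and the scene stay as the last step left them, time stands still between calls to the robot, and variables do not carry over. Pictures are saved under pics/ and viewed, and the job is handed in when it is done.

Besides the shell and the picture viewer there is one more tool, called after "Call:" as a command line: name --argument value ..., lists and objects as JSON in quotes. apply_moves: Moves the arm, as the interface text tells. Its arguments: {"type":"object","properties":{"targets":{"type":"string"},"squeeze":{"type":"number"}},"required":["targets"]}

```bash
mkdir -p pics; ls
python3 - <<'E'
from workcell import *
import cv2
s=read_state(); print(s)
for n in("scene","top","wrist"):
    cv2.imwrite(f"pics/{n}0.png",get_image(n)[:,:,::-1]); print(n,camera_model(n))
print(nose_length)
E
```

```text
pics
{'time_s': 0.0, 'joints': array([ 1.19359752e+00,  3.53608713e-01,  1.63412804e+00, -9.22623787e-06,
        1.15518951e+00, -2.41053294e-03]), 'dq': array([ 0.00043124, -0.00136656,  0.00062041, -0.00177289, -0.00054277,
        0.00140305]), 'tau': array([ 4.89779159e-04, -5.93832350e+01, -3.34229565e+01,  6.98101684e-02,
        2.30934913e-02, -6.18553281e-05]), 'eef_pos': array([0.22863821, 0.58118889, 0.23889091]), 'tcp_rot': array([-0.92961633,  1.36464018,  0.92837028]), 'ft_force': array([-0.52772238, -0.5580356 ,  0.96552111]), 'ft_torque': array([ 0.01162024, -0.04142941, -0.02414248]), 'gripper_width': 0.09174587713455747}
scene {'vertical_fov': 50.64717671372416, 'cx': 318.95543969569667, 'cy': 239.85101355735242, 'extrinsics': array([[ 0.74777495, -0.25914884,  0.61128921, -0.06550396],
       [-0.66384056, -0.30870472,  0.68118801, -0.64509412],
       [ 0.01217878, -0.9151739 , -0.40287517,  0.46514688],
       [ 0.        ,  0.        ,  0.        ,  1.        ]])}
top {'vertical_fov': 57.34712758166401, 'cx': 318.5443504581311, 'cy': 245.22503989149112, 'extrinsics': array([[-0.01792333, -0.99326157,  0.11449984,  0.43947988],
       [-0.99904217,  0.02236336,  0.03761143,  0.00715261],
       [-0.03991859, -0.11371604, -0.99271102,  0.96858174],
       [ 0.        ,  0.        ,  0.        ,  1.        ]])}
wrist {'vertical_fov': 65.37453671606009, 'cx': 318.94272533384446, 'cy': 238.60966558053053, 'mount': array([[-1.92150790e-04, -2.61379702e-01,  9.65236041e-01,
        -1.44280520e-01],
       [-3.58006446e-04, -9.65235979e-01, -2.61379756e-01,
         7.37236541e-02],
       [ 9.99999917e-01, -3.95785051e-04,  9.18952377e-05,
        -2.96199921e-04],
       [ 0.00000000e+00,  0.00000000e+00,  0.00000000e+00,
         1.00000000e+00]])}
0.025
```

View pics/scene0.png

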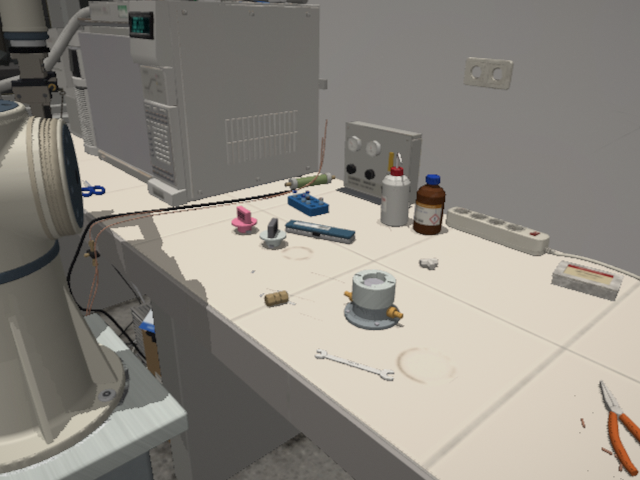

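View pics/top0.png

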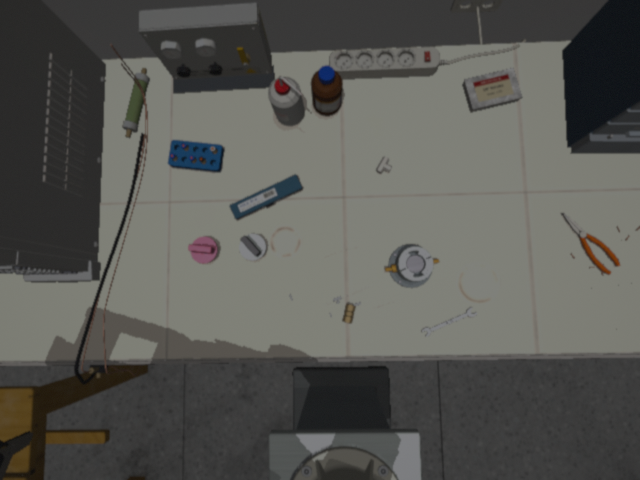

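View pics/wrist0.png

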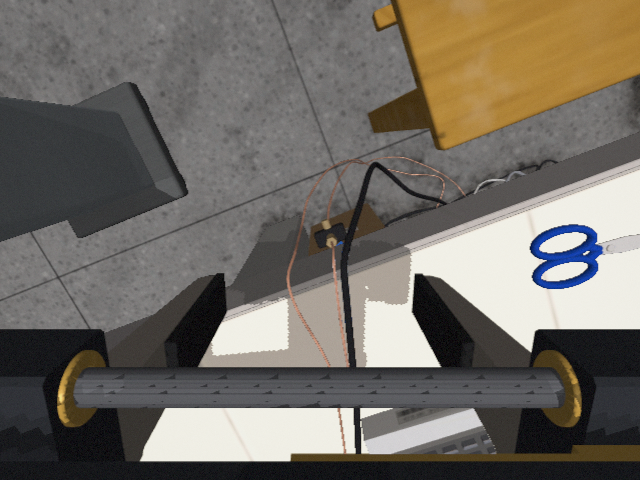

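The top view shows the grey cap with its dark bar near (252,246), the pink look-alike at (203,250) and the housing at (415,263). The spanner, union and tee are at (449,321), (349,312) and (384,165). I'll zoom in on the cap and the housing.

```bash
cat > h.py <<'E'
from workcell import *
import numpy as np, cv2
from scipy.spatial.transform import Rotation as R
def cam(n,s=None):
    m=camera_model(n); f=240/np.tan(np.radians(m["vertical_fov"])/2)
    K=np.array([[f,0,m["cx"]],[0,f,m["cy"]],[0,0,1]])
    if n=="wrist":
        T=np.eye(4);T[:3,:3]=R.from_rotvec(s["tcp_rot"]).as_matrix();T[:3,3]=s["eef_pos"];E=T@m["mount"]
    else:E=m["extrinsics"]
    return K,E
def ray(n,uv,z,s=None):
    K,E=cam(n,s);d=E[:3,:3]@np.linalg.solve(K,[uv[0],uv[1],1.]);o=E[:3,3]
    return o+d*(z-o[2])/d[2]
def proj(n,P,s=None):
    K,E=cam(n,s);p=K@(E[:3,:3].T@(np.asarray(P)-E[:3,3]));return p[:2]/p[2]
E
python3 - <<'E'
import cv2,numpy as np
a=cv2.imread("pics/top0.png");b=cv2.imread("pics/scene0.png")
z=lambda im,x,y,w:cv2.resize(im[y:y+w,x:x+w],(400,400),interpolation=cv2.INTER_CUBIC)
cv2.imwrite("pics/crops.png",np.hstack([z(a,217,211,70),z(a,380,228,70)]))
cv2.imwrite("pics/crops2.png",np.hstack([z(b,220,195,80),z(b,330,255,90)]))
E
```

```text
(no output)
```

View pics/crops.png

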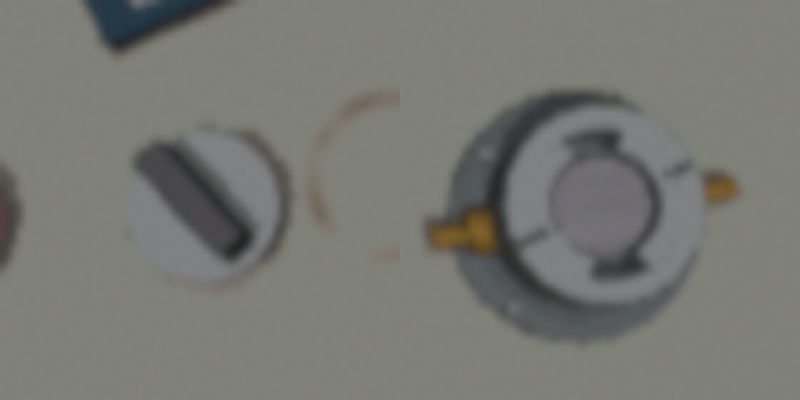

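View pics/crops2.png

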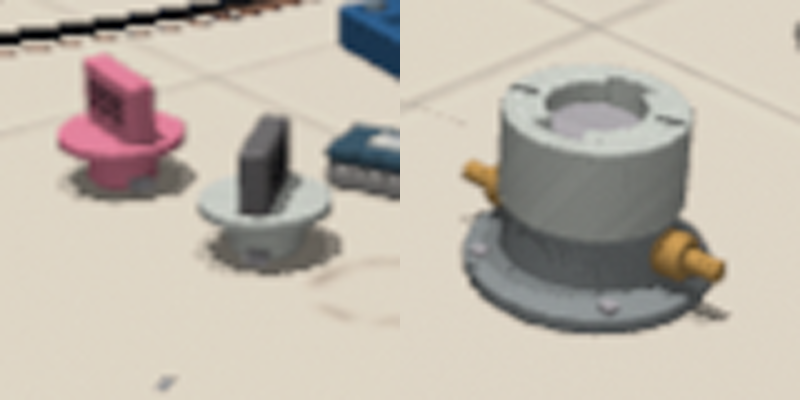

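Run:
```python
from h import *
k=.175
c=lambda x,y,ox,oy:(ox+x*k-.5+k/2,oy+y*k-.5+k/2)
print("bar corners",*[ray("top",c(x,y,217,211),.0555).round(4) for x,y in[(158,138),(135,160),(225,262),(250,238),(192,200)]])
print("flange c",ray("top",c(204,207,217,211),.0255))
print("rim",ray("top",c(202,204,380,228),.07))
for p in[(193,140),(217,267),(133,239),(280,168),(102,204),(303,204),(40,235),(325,187)]: print(p,ray("top",c(*p,380,228),.07 if p[0]not in(40,325) else .021).round(4))
```

```text
bar corners [0.5707 0.1987 0.0555] [0.5627 0.2072 0.0555] [0.524  0.1738 0.0555] [0.5327 0.1645 0.0555] [0.5473 0.186  0.0555]
flange c [0.5480269 0.1872726 0.0255   ]
rim [ 0.50171124 -0.1544123   0.07      ]
(193, 140) [ 0.5247 -0.1522  0.07  ]
(217, 267) [ 0.4792 -0.1587  0.07  ]
(133, 239) [ 0.4897 -0.1295  0.07  ]
(280, 168) [ 0.514  -0.1825  0.07  ]
(102, 204) [ 0.5024 -0.119   0.07  ]
(303, 204) [ 0.501 -0.19   0.07 ]
(40, 235) [ 0.4947 -0.1023  0.021 ]
(325, 187) [ 0.5105 -0.2093  0.021 ]
```

```bash
cat >> h.py <<'E'
def Rt(a):  # tool down, jaw axis (z) at world yaw a deg
    z=np.array([np.cos(np.radians(a)),np.sin(np.radians(a)),0]);x=np.array([0,0,-1.]);return np.stack([x,np.cross(z,x),z],1)
def plan(P,a,s,P0=None,R0=None):
    R0=R.from_rotvec(s["tcp_rot"]).as_matrix() if R0 is None else R0
    P0=s["eef_pos"] if P0 is None else P0
    return (R0.T@(np.array(P)-P0)*100).round(2), np.degrees(R.from_matrix(R0.T@Rt(a)).as_rotvec()).round(2)
def yaw(s):
    z=R.from_rotvec(s["tcp_rot"]).as_matrix()[:,2];return np.degrees(np.arctan2(z[1],z[0]))
E
python3 - <<'E'
from h import *
s=read_state();print(yaw(s));print(R.from_rotvec(s["tcp_rot"]).as_matrix().round(3))
for P,a in [((.32,.30,.24),131.4),((.32,.30,.24),-48.6),((.53,.2,.22),-48.6)]: print(P,a,plan(P,a,s))
print("box",ray("top",(95,275),0),ray("top",(100,60),0))
E
```

```text
68.52852186243791
[[-0.    -0.931  0.366]
 [-0.001  0.366  0.931]
 [-1.     0.    -0.001]]
(0.32, 0.3, 0.24) 131.4 (array([ -0.07, -18.8 , -22.84]), array([-6.287e+01, -5.000e-02, -3.000e-02]))
(0.32, 0.3, 0.24) -48.6 (array([ -0.07, -18.8 , -22.84]), array([ 1.1713e+02, -4.0000e-02,  6.0000e-02]))
(0.53, 0.2, 0.22) -48.6 (array([  1.93, -42.  , -24.45]), array([ 1.1713e+02, -4.0000e-02,  6.0000e-02]))
box [0.49505856 0.54874437 0.        ] [1.00779905 0.55770778 0.        ]
```

Call:
apply_moves --targets "0 -18.8 -22.8 -62.9 0 0 0.4;0 -18.8 -22.8 -62.9 0 0 0.4;0 -18.8 -22.8 -62.9 0 0 0.4;0 -18.8 -22.8 -62.9 0 0 0.4;0 -18.8 -22.8 -62.9 0 0 0.4;0 -18.8 -22.8 -62.9 0 0 0.4;0 -18.8 -22.8 -62.9 0 0 0.4;0 -18.8 -22.8 -62.9 0 0 0.4"

```text
time_s: 0.82
eef_pos: [0.3204, 0.2968, 0.2393]
tcp_rot: [-1.635, 0.866, 1.634]
ft_force: [0.7, -0.5, -0.2]
gripper_width: 0.0406
```

Run:
```python
from h import *
s=read_state();print(yaw(s),s['eef_pos'],s['joints'],s['time_s'])
print(plan((.547,.187,.20),131.4,s))
```

```text
124.25126005066497 [0.32040366 0.2968044  0.23932498] [ 7.44582683e-01  5.44729005e-02  2.01439320e+00 -1.24170783e-03
  1.07416155e+00 -1.42341767e+00] 0.8167
(array([  3.94, -12.55, -21.82]), array([-7.15, -0.07, -0.08]))
```

Call:
apply_moves --targets "3.9 -12.6 -21.8 -7.2 0 0 0.4;3.9 -12.6 -21.8 -7.2 0 0 0.4;3.9 -12.6 -21.8 -7.2 0 0 0.4;3.9 -12.6 -21.8 -7.2 0 0 0.4;3.9 -12.6 -21.8 -7.2 0 0 0.4;3.9 -12.6 -21.8 -7.2 0 0 0.4;3.9 -12.6 -21.8 -7.2 0 0 0.4;3.9 -12.6 -21.8 -7.2 0 0 0.4"

```text
time_s: 1.48
eef_pos: [0.5485, 0.1888, 0.1995]
tcp_rot: [-1.714, 0.781, 1.715]
ft_force: [-0.9, 1.2, -0.1]
gripper_width: 0.0371
```

Run:
```python
from h import *
s=read_state();print(yaw(s),s['eef_pos'],s['joints'],s['time_s'])
cv2.imwrite("pics/w1.png",get_image("wrist")[:,:,::-1])
a=np.radians(41.4);c=np.array([.547,.187,.0555]);u=np.array([np.cos(a),np.sin(a),0]);v=np.array([-u[1],u[0],0])
for i in(25,-25):
  for j in(7,-7): print(proj("wrist",c+u*i/1e3+v*j/1e3,s))
```

```text
131.03599580771643 [0.5484761  0.18877785 0.19951568] [ 3.29072224e-01  3.25866364e-01  1.76972525e+00 -3.44899114e-04
  1.04684643e+00 -1.95776468e+00] 1.4833
[327.22697937 260.66222379]
[309.97713386 260.77426009]
[327.16684567 199.50610053]
[309.14267752 199.62725542]
```

View pics/w1.png

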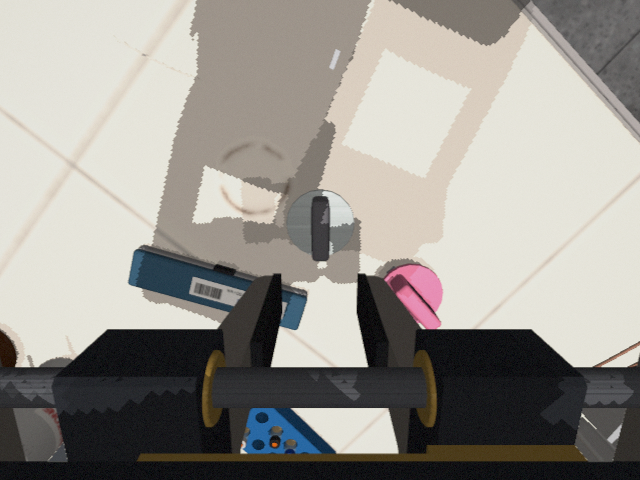

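The wrist view shows the cap's bar at x 311–329, y 196–261, nearly in line with the fingers. The pink look-alike is at (410,295), to the right.

Run:
```python
from h import *
s=read_state()
im=cv2.imread("pics/w1.png");z=cv2.resize(im[180:280,270:370],(600,600),interpolation=cv2.INTER_CUBIC);cv2.imwrite("pics/w1z.png",z)
# dark bar mask
g=im[185:270,295:345].max(2);m=(g<85).astype(np.uint8)
n,l,st,ce=cv2.connectedComponentsWithStats(m);k=1+np.argmax(st[1:,4]);print(st[k],ce[k]+[295,185])
pts=np.argwhere(l==k)[:,::-1].astype(np.float32)+[295,185];r=cv2.minAreaRect(pts.astype(np.float32));b=cv2.boxPoints(r);print(r)
for p in b: print(p,ray("wrist",p,.0555,s).round(4))
```

```text
[  16   11   19   65 1048] [319.28244275 229.33110687]
((320.0, 228.0), (64.0, 18.0), 90.0)
[311. 196.] [0.5279 0.1653 0.0555]
[329. 196.] [0.5188 0.1759 0.0555]
[329. 260.] [0.5579 0.2104 0.0555]
[311. 260.] [0.5675 0.1994 0.0555]
```

View pics/w1z.png

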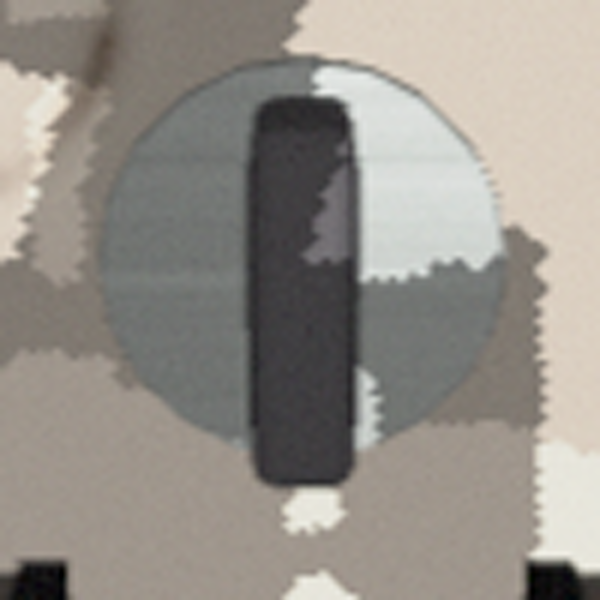

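Call:
apply_moves --targets "3 0.17 0.1 0 0 0 0.4;6 0.17 0.1 0 0 0 0.4;9 0.17 0.1 0 0 0 0.4;11.5 0.17 0.1 0 0 0 0.4;13 0.17 0.1 0 0 0 0.4;14 0.17 0.1 0 0 0 0.4;14.4 0.17 0.1 0 0 0 0.4;14.4 0.17 0.1 0 0 0 0.4"

```text
time_s: 2.2
eef_pos: [0.5438, 0.1906, 0.0565]
tcp_rot: [-1.716, 0.778, 1.718]
ft_force: [0.2, 0.3, 0.7]
gripper_width: 0.0368
```

Run:
```python
from h import *
s=read_state();print(yaw(s),s['eef_pos'],s['time_s'],s['ft_force'])
cv2.imwrite("pics/w2.png",get_image("wrist")[:,:,::-1])
cv2.imwrite("pics/s2.png",get_image("scene")[:,:,::-1])
print(read_state()['eef_pos'])
```

```text
131.25550369651882 [0.54376808 0.19056411 0.05646768] 2.2 [0.21046167 0.3110439  0.68607161]
[0.54499294 0.1905653  0.05764874]
```

View pics/w2.png

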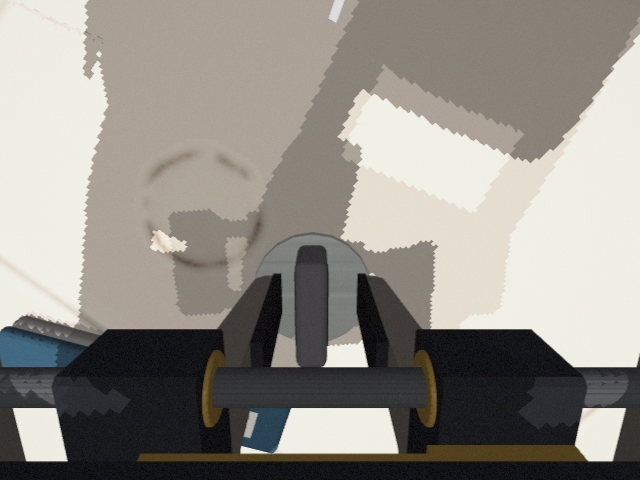

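View pics/s2.png

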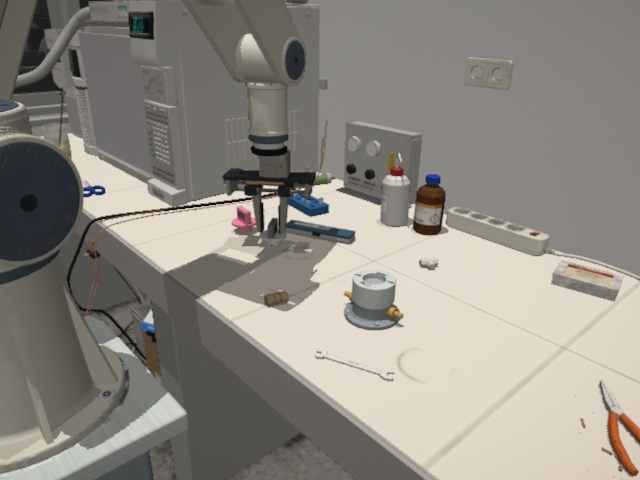

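The wrist view shows the bar centred at x≈312 while the jaw midpoint is at about 319.5, so I need to shift about 3 mm along -z before closing.

Call:
apply_moves --targets "0.1 0 -0.3 0 0 0 0.4;0.1 0 -0.3 0 0 0 0.4;0.1 0 -0.3 0 0 0 0;0.1 0 -0.3 0 0 0 0;0.1 0 -0.3 0 0 0 0;0.1 0 -0.3 0 0 0 0;0.1 0 -0.3 0 0 0 0;0.1 0 -0.3 0 0 0 0" --squeeze 30

```text
time_s: 2.97
eef_pos: [0.5467, 0.1878, 0.0557]
tcp_rot: [-1.716, 0.778, 1.716]
ft_force: [-0.4, -0.5, 1.4]
gripper_width: 0.0136
```

Run:
```python
from h import *
s=read_state();print(yaw(s),s['eef_pos'],s['time_s'],s['ft_force'],s['gripper_width'])
cv2.imwrite("pics/w3.png",get_image("wrist")[:,:,::-1])
```

```text
131.2041036284641 [0.54672596 0.18775004 0.05565694] 2.9667 [-0.42673322 -0.46334611  1.35286449] 0.013629974216209099
```

View pics/w3.png

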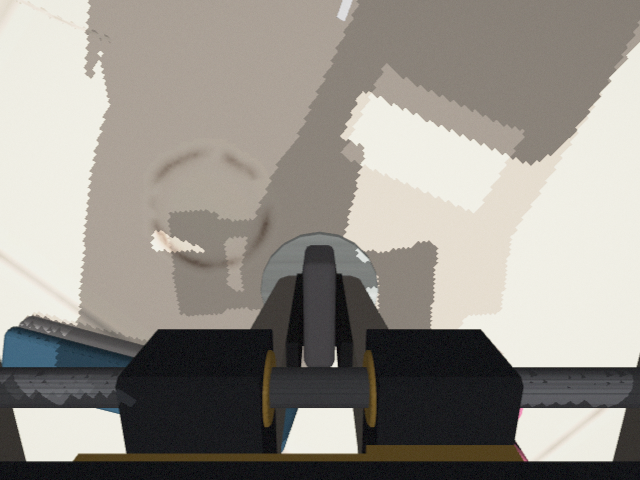

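The cap is held: the opening is 13.6 mm and the bar sits between the pads at x≈319. Next I'll measure where the bar sits along tool y.

Run:
```python
from h import *
im=cv2.imread("pics/w3.png");cv2.imwrite("pics/w3z.png",cv2.resize(im[220:380,240:400],(600,600),interpolation=cv2.INTER_CUBIC))
s=read_state();print(s['eef_pos'])
import workcell
m=camera_model("wrist")["mount"];K,_=cam("wrist",s)
def tool(uv,x): # intersection with tool plane x=const
    d=m[:3,:3]@np.linalg.solve(K,[*uv,1.]);return m[:3,3]+d*(x-m[0,3])/d[0]
for v in(256,260,264,268,362,365,368): print(v,tool((319,v),0.0)*1e3)
```

```text
[0.54675786 0.18774212 0.05566778]
256 [ 0.         27.49270296  0.05196934]
260 [ 0.         25.78867155  0.05142713]
264 [ 0.         24.07457249  0.05088172]
268 [ 0.         22.35031628  0.05033308]
362 [  0.         -21.33113864   0.03643401]
365 [  0.         -22.83314444   0.03595608]
368 [  0.         -24.34235951   0.03547586]
```

View pics/w3z.png

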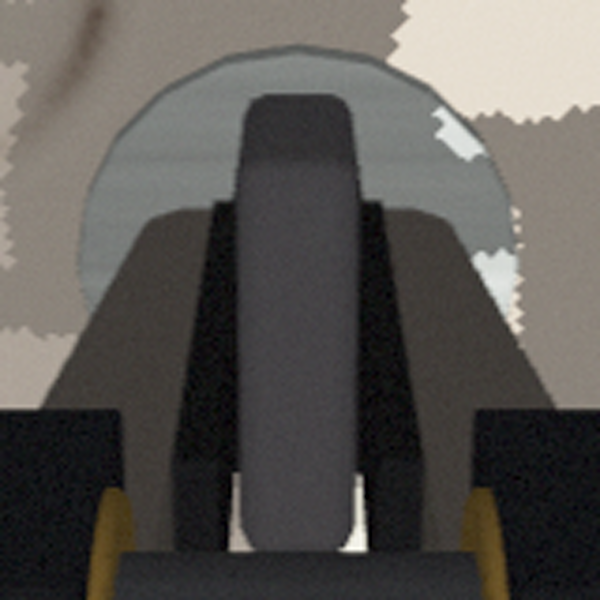

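Call:
apply_moves --targets "-3 0 0 0 0 0 0;-6 0 0 0 0 0 0;-9 0 0 0 0 0 0;-12 0 0 0 0 0 0;-13 0 0 0 0 0 0;-13 0 0 0 0 0 0;-13 0 0 0 0 0 0"

```text
time_s: 3.6
eef_pos: [0.5464, 0.1876, 0.1848]
tcp_rot: [-1.716, 0.779, 1.716]
ft_force: [-0.7, 0.4, -2.0]
gripper_width: 0.0139
```

Run:
```python
from h import *
s=read_state();print(yaw(s),s['eef_pos'],s['time_s'],s['ft_force'],s['gripper_width'])
print(plan((.502,-.154,.186),98.3,s))
```

```text
131.20133797084068 [0.54636404 0.18760427 0.1848491 ] 3.6 [-0.72555707  0.39879574 -2.04236676] 0.013917030356470097
(array([ -0.11,  25.84, -22.78]), array([ 3.29e+01,  0.00e+00, -1.00e-02]))
```

Call:
apply_moves --targets "0 2.5 -2.2 4 0 0 0;0 5.5 -4.8 8 0 0 0;0 8.6 -7.6 13 0 0 0;0 11.6 -10.2 17 0 0 0;0 14.6 -12.9 21 0 0 0;0 17.6 -15.5 25 0 0 0;0 20.6 -18.2 29 0 0 0;0 23 -20.3 32 0 0 0"

```text
time_s: 4.27
eef_pos: [0.5053, -0.1187, 0.1831]
tcp_rot: [-1.321, 1.133, 1.327]
ft_force: [0.7, -0.1, -0.8]
gripper_width: 0.0138
```

Run:
```python
from h import *
s=read_state();print(yaw(s),s['eef_pos'],s['time_s'],s['ft_force'],s['gripper_width'])
print(plan((.502,-.154,.186),98.3,s))
```

```text
98.96923982379789 [ 0.50529538 -0.11869934  0.1831184 ] 4.2667 [ 0.65499613 -0.11855707 -0.7862326 ] 0.013782216890071622
(array([-0.29,  0.88, -3.44]), array([ 0.67,  0.06, -0.21]))
```

Call:
apply_moves --targets "-0.1 0.4 -1.8 0.7 0 0 0;-0.2 0.9 -3.4 0.7 0 0 0;-0.2 0.9 -3.4 0.7 0 0 0;-0.2 0.9 -3.4 0.7 0 0 0;-0.2 0.9 -3.4 0.7 0 0 0;-0.2 0.9 -3.4 0.7 0 0 0"

```text
time_s: 4.77
eef_pos: [0.5035, -0.1504, 0.1866]
tcp_rot: [-1.317, 1.135, 1.32]
ft_force: [-0.8, -1.1, -1.5]
gripper_width: 0.0137
```

Run:
```python
from h import *
s=read_state();print(yaw(s),s['eef_pos'],s['time_s'],s['ft_force'],s['gripper_width'])
for n in("wrist","scene","top"):
    cv2.imwrite(f"pics/{n}4.png",get_image(n)[:,:,::-1]); 
s=read_state();print(yaw(s),s['eef_pos'])
a=cv2.imread("pics/top4.png")[200:320,360:480];b=cv2.imread("pics/scene4.png")[230:350,310:430]
cv2.imwrite("pics/c4.png",np.hstack([cv2.resize(q,(400,400),interpolation=cv2.INTER_CUBIC) for q in(a,b)]))
```

```text
98.55137905750978 [ 0.50354255 -0.15041226  0.18663415] 4.7667 [-0.82347706 -1.06902669 -1.49998861] 0.013678204125114663
98.57699373203788 [ 0.50398404 -0.15061453  0.18734077]
```

View pics/wrist4.png

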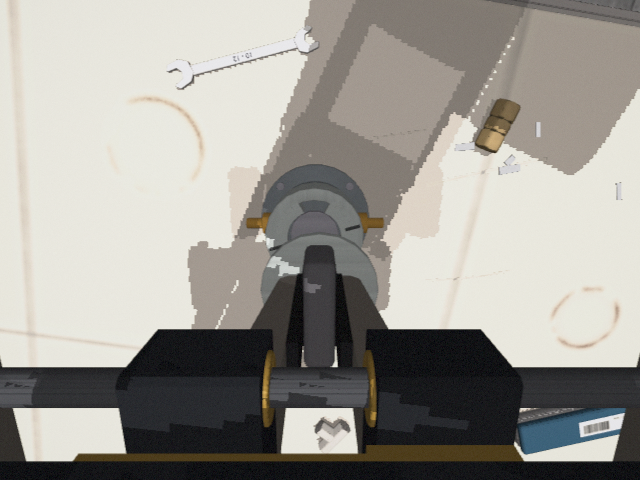

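View pics/c4.png

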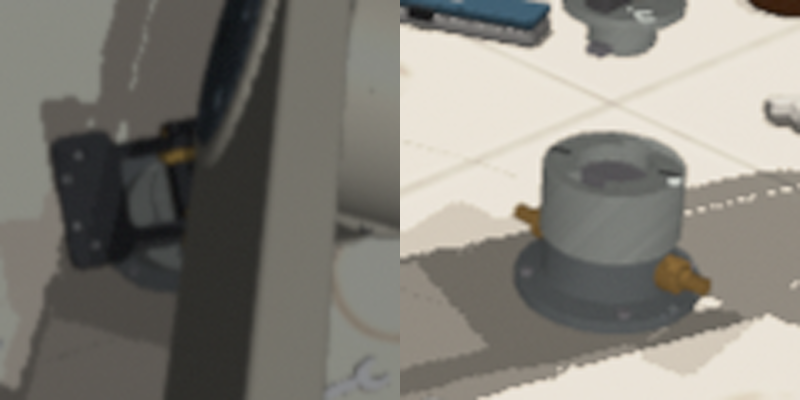

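The wrist view shows the housing under the cap. Its ports are at (247,222) and (383,222), level in the image, so the yaw looks right. The housing centre column is about 315 and the cap's is about 319. I'll zoom to measure it.

Run:
```python
from h import *
im=cv2.imread("pics/wrist4.png");cv2.imwrite("pics/w4z.png",cv2.resize(im[150:300,235:395],(800,750),interpolation=cv2.INTER_CUBIC)[:600])
```

```text
(no output)
```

View pics/w4z.png

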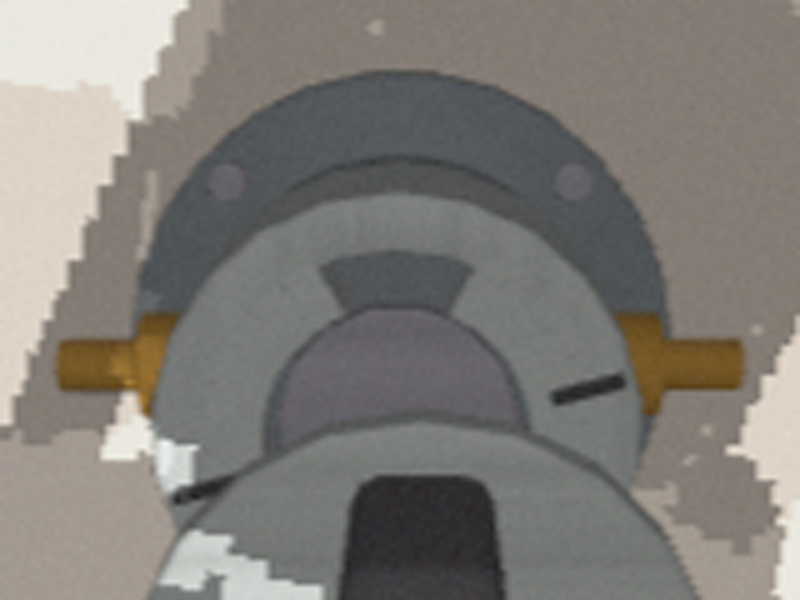

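Run:
```python
from h import *
m=camera_model("wrist")["mount"];s=read_state();K,_=cam("wrist",s)
def tool(uv,x):
    d=m[:3,:3]@np.linalg.solve(K,[*uv,1.]);return m[:3,3]+d*(x-m[0,3])/d[0]
px=lambda x,y:(235+x/5-.4,150+y/5-.4)
for h in(.115,.117,.119):
    print(h,"mid lines",tool(px(398.5,438.5),h)*1e3,"rim top",tool(px(400,193),h)*1e3, "L",tool(px(155,438),h)*1e3,"R",tool(px(642,438),h)*1e3,
     "lines",[(tool(px(*p),h)*1e3)[1:] for p in[(553,398),(625,380)]],"slot",[(tool(px(*p),h)*1e3)[1:] for p in[(320,267),(474,267)]])
# cap flange: left/right edges px at flange plane tool x = .0557-.0255=.030
```

```text
0.115 mid lines [115.           4.57819919  -3.45919064] rim top [115.          39.79328557  -3.12439047] L [115.          4.6678183 -38.3987537] R [115.           4.63710776  31.48377405] lines [array([10.54946312, 18.60545316]), array([13.18096996, 28.80436037])] slot [array([ 29.44023058, -14.36183951]), array([29.43138113,  7.20282951])]
0.117 mid lines [117.           4.04384626  -3.48446994] rim top [117.          39.53056933  -3.14708725] L [117.           4.13415666 -38.6935444 ] R [117.           4.10320923  31.72803238] lines [array([10.0611704 , 18.75037269]), array([12.71297575, 29.02795065])] slot [array([ 29.09765454, -14.47121798]), array([29.08873683,  7.25979324])]
0.119 mid lines [119.           3.50949333  -3.50974924] rim top [119.          39.26785308  -3.16978402] L [119.           3.60049502 -38.9883351 ] R [119.           3.5693107   31.97229071] lines [array([ 9.57287768, 18.89529222]), array([12.24498154, 29.25154093])] slot [array([ 28.7550785 , -14.58059644]), array([28.74609253,  7.31675698])]
```

Run:
```python
from h import *
m=camera_model("wrist")["mount"];s=read_state();K,_=cam("wrist",s)
def tool(uv,x):
    d=m[:3,:3]@np.linalg.solve(K,[*uv,1.]);return m[:3,3]+d*(x-m[0,3])/d[0]
im=cv2.imread("pics/wrist4.png")
col=im[225:275,319].mean(1);print(dict(zip(range(225,275),col.astype(int))))
for x0 in(.028,.030,.032,.034): print(x0,[(v,(tool((319,v),x0)[1]*1e3).round(1)) for v in(232,234,236)])
print([(v,[(tool((319,v),x0)[1]*1e3).round(1) for x0 in (0,.003,.005)]) for v in(262.7,366.7)])
print([(u,(tool((u,v),.0302)*1e3).round(1)) for u,v in ((261,285),(377.5,285))])
cv2.imwrite("pics/w4y.png",cv2.resize(im[225:385,245:395],(562,600),interpolation=cv2.INTER_CUBIC))
```

```text
{225: np.int64(103), 226: np.int64(103), 227: np.int64(103), 228: np.int64(103), 229: np.int64(100), 230: np.int64(99), 231: np.int64(93), 232: np.int64(86), 233: np.int64(89), 234: np.int64(109), 235: np.int64(124), 236: np.int64(126), 237: np.int64(124), 238: np.int64(123), 239: np.int64(126), 240: np.int64(122), 241: np.int64(123), 242: np.int64(120), 243: np.int64(116), 244: np.int64(118), 245: np.int64(61), 246: np.int64(45), 247: np.int64(43), 248: np.int64(45), 249: np.int64(47), 250: np.int64(44), 251: np.int64(44), 252: np.int64(46), 253: np.int64(50), 254: np.int64(47), 255: np.int64(48), 256: np.int64(45), 257: np.int64(47), 258: np.int64(45), 259: np.int64(44), 260: np.int64(48), 261: np.int64(48), 262: np.int64(50), 263: np.int64(54), 264: np.int64(60), 265: np.int64(65), 266: np.int64(58), 267: np.int64(62), 268: np.int64(61), 269: np.int64(62), 270: np.int64(64), 271: np.int64(66), 272: np.int64(66), 273: np.int64(62), 274: np.int64(63)}
0.028 [(232, np.float64(30.4)), (234, np.float64(29.4)), (236, np.float64(28.5))]
0.03 [(232, np.float64(29.9)), (234, np.float64(28.9)), (236, np.float64(27.9))]
0.032 [(232, np.float64(29.4)), (234, np.float64(28.4)), (236, np.float64(27.4))]
0.034 [(232, np.float64(28.9)), (234, np.float64(27.9)), (236, np.float64(26.9))]
[(262.7, [np.float64(24.6), np.float64(23.6), np.float64(22.9)]), (366.7, [np.float64(-23.7), np.float64(-25.7), np.float64(-27.1)])]
[(261, array([ 30.2,   2.6, -29.1])), (377.5, array([30.2,  2.5, 29.1]))]
```

View pics/w4y.png

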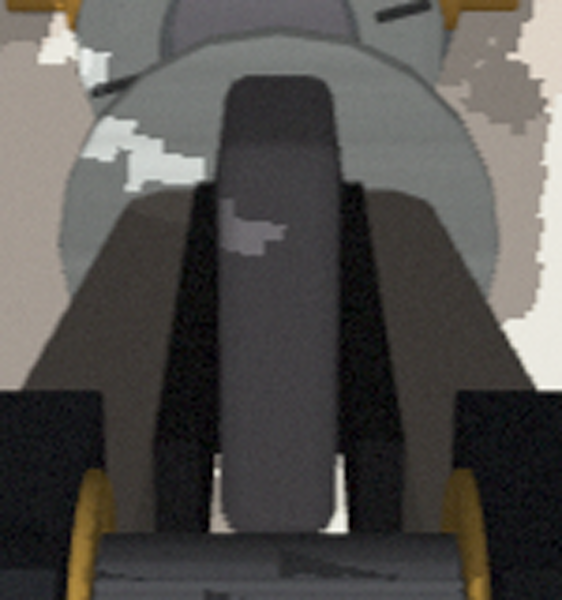

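Call:
apply_moves --targets "0 0.4 -0.35 0 0 0 0;1 0.4 -0.35 0 0 0 0;2.5 0.4 -0.35 0 0 0 0;4 0.4 -0.35 0 0 0 0;5 0.4 -0.35 0 0 0 0;5.4 0.4 -0.35 0 0 0 0;5.4 0.4 -0.35 0 0 0 0;5.4 0.4 -0.35 0 0 0 0"

```text
time_s: 5.58
eef_pos: [0.5006, -0.1556, 0.1336]
tcp_rot: [-1.318, 1.135, 1.318]
ft_force: [-0.2, -0.8, -3.2]
gripper_width: 0.0135
```

Run:
```python
from h import *
s=read_state();print(yaw(s),s['eef_pos'],s['time_s'],s['ft_force'],s['gripper_width'])
for n in("wrist","scene"):
    cv2.imwrite(f"pics/{n}5.png",get_image(n)[:,:,::-1]); 
s=read_state();print(yaw(s),s['eef_pos'])
a=cv2.imread("pics/wrist5.png")[180:380,220:420];b=cv2.imread("pics/scene5.png")[220:330,320:430]
cv2.imwrite("pics/c5.png",np.hstack([cv2.resize(q,(400,400),interpolation=cv2.INTER_CUBIC) for q in(a,b)]))
```

```text
98.50667618570336 [ 0.50057355 -0.15560852  0.13361493] 5.5833 [-0.18965861 -0.7851502  -3.17509035] 0.013497079610278484
98.50583639093566 [ 0.50100606 -0.15573061  0.1342283 ]
```

View pics/c5.png

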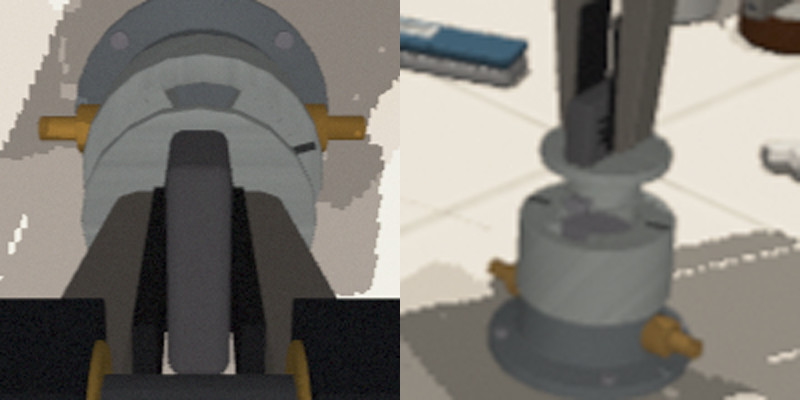

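The wrist crop shows the slot centred at about 201.5 and the cap bar and flange at about 199.5, so the z error is near 0.7 mm. Next is the y check.

Run:
```python
from h import *
m=camera_model("wrist")["mount"];s=read_state();K,_=cam("wrist",s)
def tool(uv,x):
    d=m[:3,:3]@np.linalg.solve(K,[*uv,1.]);return m[:3,3]+d*(x-m[0,3])/d[0]
im=cv2.imread("pics/wrist5.png");cv2.imwrite("pics/w5z.png",cv2.resize(im[195:295,250:390],(784,560),interpolation=cv2.INTER_CUBIC))
px=lambda x,y:(220+x/2-.25,180+y/2-.25)
for h in(.064,.068):
  print(h,[(tool(px(*p),h)*1e3).round(1) for p in[(163,90),(240,90),(202,82),(204,53),(315,146),(293,151)]])
```

```text
0.064 [array([ 64. ,  25.6, -10.2]), array([64. , 25.6, 11.7]), array([64. , 28. ,  0.9]), array([64. , 36.3,  1.5]), array([64. ,  8.9, 33.8]), array([64. ,  7.3, 27.5])]
0.068 [array([ 68. ,  24.7, -10.4]), array([68. , 24.7, 12. ]), array([68. , 27.1,  0.9]), array([68. , 35.6,  1.5]), array([68. ,  7.6, 34.5]), array([68. ,  6.1, 28. ])]
```

View pics/w5z.png

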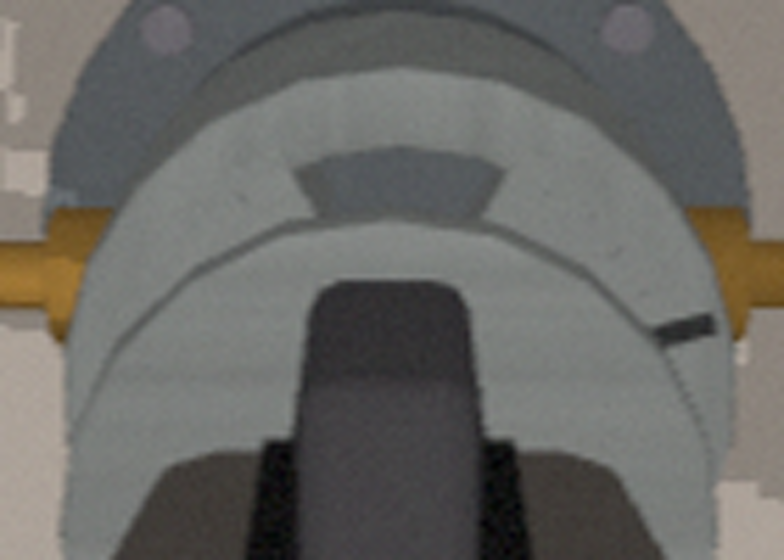

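Call:
apply_moves --targets "0 0.1 0.08 0 0 0 0;0.5 0.1 0.08 0 0 0 0;0.8 0.1 0.08 0 0 0 0;1.1 0.1 0.08 0 0 0 0;1.4 0.1 0.08 0 0 0 0;1.6 0.1 0.08 0 0 0 0;1.6 0.1 0.08 0 0 0 0"

```text
time_s: 6.27
eef_pos: [0.4993, -0.1549, 0.1172]
tcp_rot: [-1.317, 1.136, 1.318]
ft_force: [-1.8, 1.0, 0.9]
gripper_width: 0.0137
```

Run:
```python
from h import *
s=read_state();print(yaw(s),s['eef_pos'],s['time_s'],s['ft_force'],s['ft_torque'],s['gripper_width'])
for n in("wrist","scene"):
    cv2.imwrite(f"pics/{n}6.png",get_image(n)[:,:,::-1]); 
s=read_state();print(yaw(s),s['eef_pos'],s['ft_force'])
a=cv2.imread("pics/wrist6.png")[180:380,220:420];b=cv2.imread("pics/scene6.png")[220:330,320:430]
cv2.imwrite("pics/c6.png",np.hstack([cv2.resize(q,(400,400),interpolation=cv2.INTER_CUBIC) for q in(a,b)]))
```

```text
98.50352736066353 [ 0.49925812 -0.15486763  0.11721906] 6.2667 [-1.82515524  1.0423087   0.9362347 ] [ 0.18230481  0.22238099 -0.05677727] 0.01367277504552942
98.50560765897589 [ 0.49924778 -0.15485012  0.11757927] [-1.37379043 -0.21579851  1.68061141]
```

View pics/c6.png

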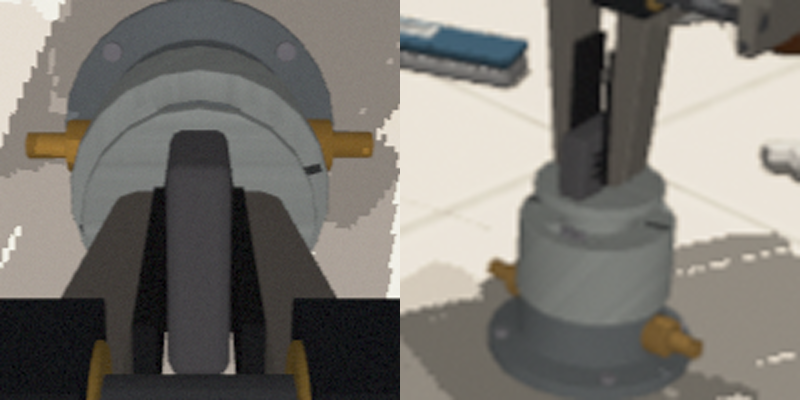

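Contact with the spring shows as a force change of about 3–4 N, and the lugs are in the slots. Next I push down.

Call:
apply_moves --targets "0.2 0 0 0 0 0 0;0.4 0 0 0 0 0 0;0.6 0 0 0 0 0 0;0.7 0 0 0 0 0 0;0.8 0 0 0 0 0 0;0.8 0 0 0 0 0 0"

```text
time_s: 6.87
eef_pos: [0.4995, -0.1549, 0.1096]
tcp_rot: [-1.318, 1.135, 1.318]
ft_force: [-2.7, 1.0, 5.6]
gripper_width: 0.0133
```

Run:
```python
from h import *
s=read_state();print(yaw(s),s['eef_pos'],s['time_s'],s['ft_force'],s['ft_torque'],s['gripper_width'])
for n in("wrist","scene"):
    cv2.imwrite(f"pics/{n}7.png",get_image(n)[:,:,::-1]); 
s=read_state();print(yaw(s),s['eef_pos'],s['ft_force'])
a=cv2.imread("pics/wrist7.png")[180:380,220:420];b=cv2.imread("pics/scene7.png")[245:310,340:405]
cv2.imwrite("pics/c7.png",np.hstack([cv2.resize(q,(400,400),interpolation=cv2.INTER_CUBIC) for q in(a,b)]))
```

```text
98.50569528144285 [ 0.49950806 -0.15493389  0.10964376] 6.8667 [-2.65647656  0.96799156  5.64965562] [0.16472073 0.4276919  0.01071135] 0.013311309658152061
98.50295207827091 [ 0.49947519 -0.15493016  0.10974289] [-1.2557276   1.55142376  4.74137836]
```

View pics/c7.png

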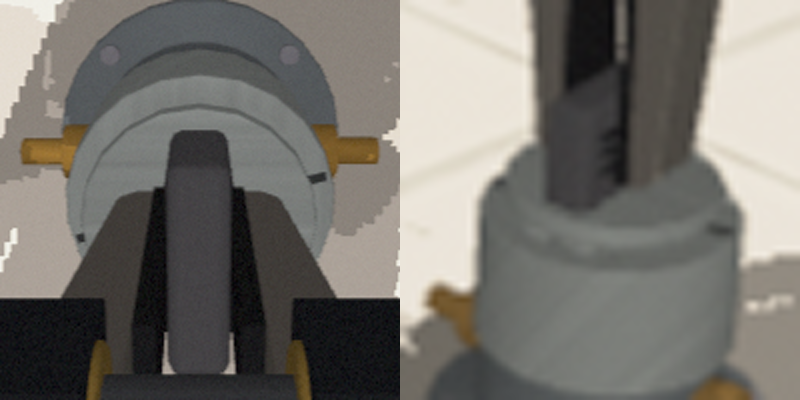

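Call:
apply_moves --targets "0.1 0 0 0 0 0 0;0.2 0 0 0 0 0 0;0.3 0 0 0 0 0 0;0.3 0 0 0 0 0 0;0.3 0 0 0 0 0 0"

```text
time_s: 7.38
eef_pos: [0.4995, -0.1549, 0.1069]
tcp_rot: [-1.318, 1.135, 1.317]
ft_force: [-2.4, 1.2, 7.2]
gripper_width: 0.0139
```

Run:
```python
from h import *
s=read_state();print(yaw(s),s['eef_pos'],s['time_s'],s['ft_force'],s['ft_torque'],s['gripper_width'])
for n in("wrist","scene"):
    cv2.imwrite(f"pics/{n}8.png",get_image(n)[:,:,::-1]); 
s=read_state();print(yaw(s),s['eef_pos'],s['ft_force'])
a=cv2.imread("pics/wrist8.png")[180:380,220:420];b=cv2.imread("pics/scene8.png")[245:310,340:405]
cv2.imwrite("pics/c8.png",np.hstack([cv2.resize(q,(400,400),interpolation=cv2.INTER_CUBIC) for q in(a,b)]))
```

```text
98.50313304541804 [ 0.49950726 -0.15494242  0.10689798] 7.3833 [-2.44531964  1.24043251  7.21795228] [ 0.24917888  0.53926655 -0.02769177] 0.013934516673252507
98.50143453869157 [ 0.49950414 -0.15494176  0.10691843] [-2.59375737  1.25648979  7.82850775]
```

View pics/c8.png

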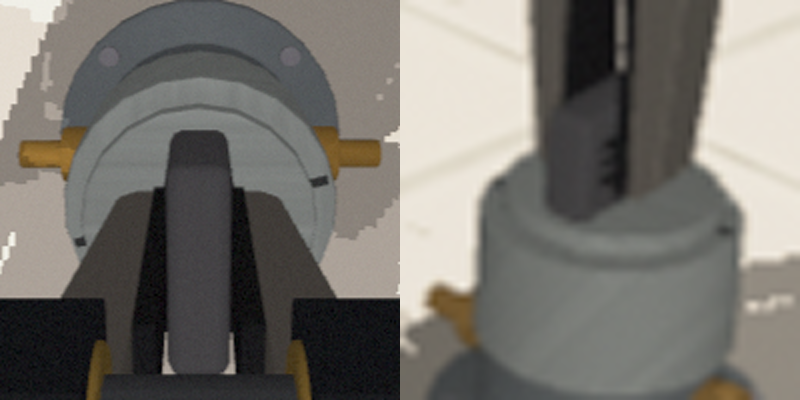

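Force is about 9.5 N net of the cap's weight, so the cap is at roughly -18.5 mm, and the scene view shows the flange nearly on the rim. I turn clockwise from here (positive about tool x).

Call:
apply_moves --targets "0 0 0.01 6 0 0 0;0 0 0.02 12 0 0 0;0 -0.01 0.03 18 0 0 0;0 -0.01 0.04 24 0 0 0;0 -0.01 0.05 30 0 0 0;0 -0.02 0.06 36 0 0 0;0 -0.03 0.07 42 0 0 0;0 -0.03 0.07 42 0 0 0"

```text
time_s: 8.15
eef_pos: [0.5008, -0.1547, 0.1073]
tcp_rot: [-0.765, 1.431, 0.762]
ft_force: [-0.2, -1.2, 7.5]
gripper_width: 0.0137
```

Run:
```python
from h import *
s=read_state();print(yaw(s),s['eef_pos'],s['time_s'],s['ft_force'],s['ft_torque'],s['gripper_width'])
for n in("wrist","scene"):
    cv2.imwrite(f"pics/{n}9.png",get_image(n)[:,:,::-1]); 
s=read_state();print(yaw(s),s['eef_pos'],s['ft_force'])
a=cv2.imread("pics/wrist9.png")[180:380,220:420];b=cv2.imread("pics/scene9.png")[245:310,340:405]
cv2.imwrite("pics/c9.png",np.hstack([cv2.resize(q,(400,400),interpolation=cv2.INTER_CUBIC) for q in(a,b)]))
```

```text
56.12751580855374 [ 0.50078624 -0.15466136  0.10733027] 8.15 [-0.21695791 -1.20716268  7.46681577] [-0.0383935   0.08613142 -0.04717797] 0.01374459535631557
56.48081305310656 [ 0.50078994 -0.15462539  0.10730123] [ 0.47044414 -0.44711645  6.0993106 ]
```

View pics/c9.png

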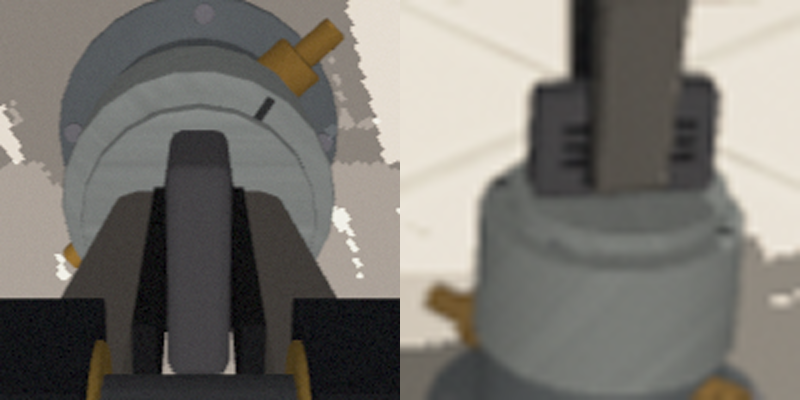

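Call:
apply_moves --targets "0 0 0.01 6 0 0 0;0 0 0.02 12 0 0 0;0 -0.01 0.03 18 0 0 0;0 -0.01 0.04 24 0 0 0;0 -0.02 0.05 29 0 0 0;0 -0.02 0.05 33 0 0 0;0 -0.02 0.05 33 0 0 0;0 -0.02 0.05 33 0 0 0"

```text
time_s: 8.92
eef_pos: [0.5013, -0.1544, 0.1073]
tcp_rot: [-0.322, 1.544, 0.32]
ft_force: [-0.8, 0.0, 7.5]
gripper_width: 0.0137
```

Run:
```python
from h import *
s=read_state();print(yaw(s),s['eef_pos'],s['time_s'],s['ft_force'],s['ft_torque'],s['gripper_width'])
for n in("wrist","scene"):
    cv2.imwrite(f"pics/{n}10.png",get_image(n)[:,:,::-1]); 
s=read_state();print(yaw(s),s['eef_pos'],s['ft_force'])
a=cv2.imread("pics/wrist10.png")[180:380,220:420];b=cv2.imread("pics/scene10.png")[245:310,340:405]
cv2.imwrite("pics/c10.png",np.hstack([cv2.resize(q,(400,400),interpolation=cv2.INTER_CUBIC) for q in(a,b)]))
```

```text
23.47604099917281 [ 0.5012716  -0.15435464  0.10734448] 8.9167 [-0.7725798   0.00855944  7.48428665] [-0.15923138  0.09284917 -0.04391813] 0.013742888678488161
23.500735810482983 [ 0.50125579 -0.1543398   0.107335  ] [-0.55484664 -0.40200159  6.71902447]
```

View pics/c10.png

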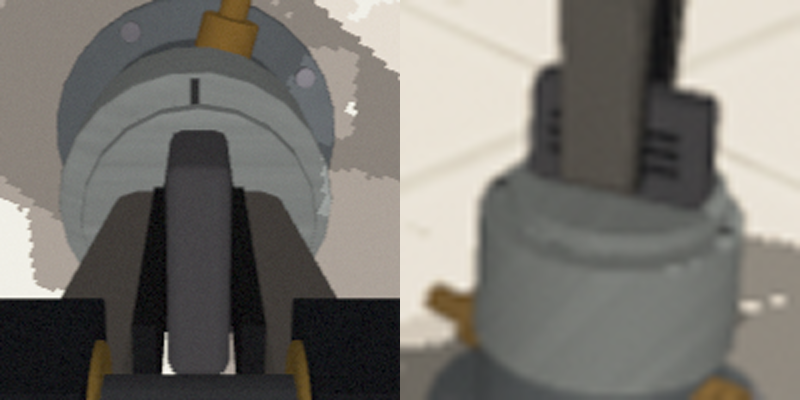

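The dark home line is vertical at x≈195 and in line with the bar, so the angle is right. Next I let it rise.

Call:
apply_moves --targets "-0.1 0 0 0 0 0 0;-0.2 0 0 0 0 0 0;-0.3 0 0 0 0 0 0;-0.4 0 0 0 0 0 0;-0.5 0 0 0 0 0 0;-0.5 0 0 0 0 0 0"

```text
time_s: 9.52
eef_pos: [0.5012, -0.1543, 0.1122]
tcp_rot: [-0.323, 1.545, 0.321]
ft_force: [1.9, -1.1, 4.3]
gripper_width: 0.0137
```

Run:
```python
from h import *
s=read_state();print(yaw(s),s['eef_pos'],s['time_s'],s['ft_force'],s['ft_torque'],s['gripper_width'])
for n in("wrist","scene"):
    cv2.imwrite(f"pics/{n}11.png",get_image(n)[:,:,::-1]); 
s=read_state();print(yaw(s),s['eef_pos'],s['ft_force'])
a=cv2.imread("pics/wrist11.png")[180:380,220:420];b=cv2.imread("pics/scene11.png")[245:310,340:405]
cv2.imwrite("pics/c11.png",np.hstack([cv2.resize(q,(400,400),interpolation=cv2.INTER_CUBIC) for q in(a,b)]))
```

```text
23.505779655398168 [ 0.50116404 -0.15430307  0.11221016] 9.5167 [ 1.94005408 -1.11981527  4.25421879] [-0.30628151 -0.36589072 -0.00350964] 0.013703707159491318
23.504602927816276 [ 0.50113277 -0.15428507  0.11202635] [ 2.91093865 -1.06802305  4.74524664]
```

View pics/c11.png

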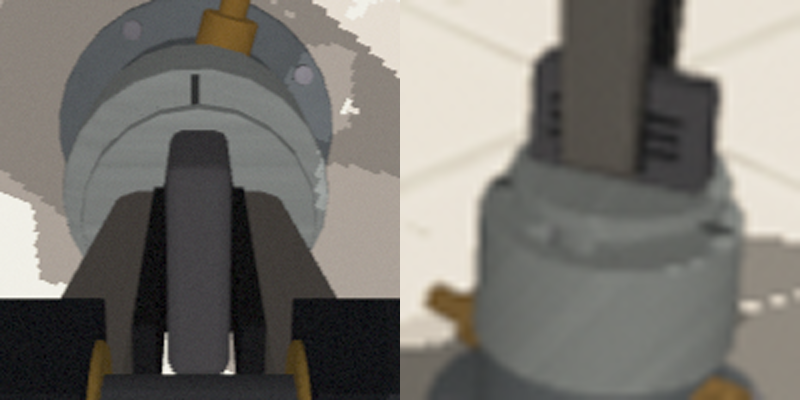

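The force now corresponds to about 6.5 N of spring, which is essentially the home height. I release the cap and retreat straight up.

Call:
apply_moves --targets "-0.05 0 0 0 0 0 0;-0.05 0 0 0 0 0 0.3;-0.05 0 0 0 0 0 0.3;-0.05 0 0 0 0 0 0.3;-0.05 0 0 0 0 0 0.3;-0.05 0 0 0 0 0 0.3"

```text
time_s: 10.12
eef_pos: [0.4995, -0.1537, 0.1117]
tcp_rot: [-0.321, 1.548, 0.322]
ft_force: [-0.1, -0.1, 0.5]
gripper_width: 0.0276
```

Run:
```python
from h import *
s=read_state();print(yaw(s),s['eef_pos'],s['time_s'],s['ft_force'],s['ft_torque'],s['gripper_width'])
for n in("wrist","scene"):
    cv2.imwrite(f"pics/{n}12.png",get_image(n)[:,:,::-1]); 
a=cv2.imread("pics/wrist12.png")[180:380,220:420];b=cv2.imread("pics/scene12.png")[245:310,340:405]
cv2.imwrite("pics/c12.png",np.hstack([cv2.resize(q,(400,400),interpolation=cv2.INTER_CUBIC) for q in(a,b)]))
```

```text
23.505145225319655 [ 0.49947516 -0.15369698  0.11171084] 10.1167 [-0.11477474 -0.13662983  0.51238224] [0.01645828 0.0207454  0.03811121] 0.027572851215052267
```

View pics/c12.png

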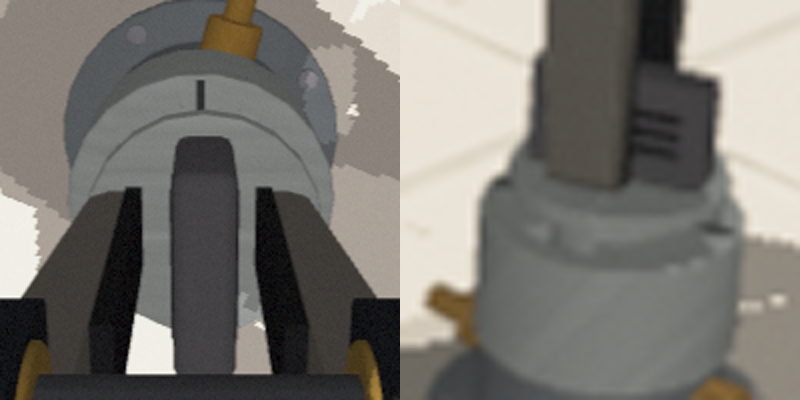

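Call:
apply_moves --targets "-1 0 0 0 0 0 0.3;-3 0 0 0 0 0 0.3;-6 0 0 0 0 0 0.3;-9 0 0 0 0 0 0.3;-12 0 0 0 0 0 0.3;-12 3 0 0 0 0 0.3;-12 3 0 0 0 0 0.3;-12 3 0 0 0 0 0.3"

```text
time_s: 10.88
eef_pos: [0.4877, -0.1258, 0.233]
tcp_rot: [-0.323, 1.546, 0.322]
ft_force: [-0.1, -0.3, -0.2]
gripper_width: 0.0275
```

Run:
```python
from h import *
s=read_state();print(yaw(s),s['eef_pos'],s['time_s'],s['ft_force'],s['gripper_width'])
for n in("wrist","scene"):
    cv2.imwrite(f"pics/{n}13.png",get_image(n)[:,:,::-1]); 
b=cv2.imread("pics/scene13.png")[245:325,335:415]
a=cv2.imread("pics/wrist13.png")[150:330,230:410]
cv2.imwrite("pics/c13.png",np.hstack([cv2.resize(q,(400,400),interpolation=cv2.INTER_CUBIC) for q in(a,b)]))
```

```text
23.577148092301474 [ 0.48773338 -0.1257708   0.23304435] 10.8833 [-0.13122462 -0.26294372 -0.17284269] 0.0275281380276043
```

View pics/c13.png

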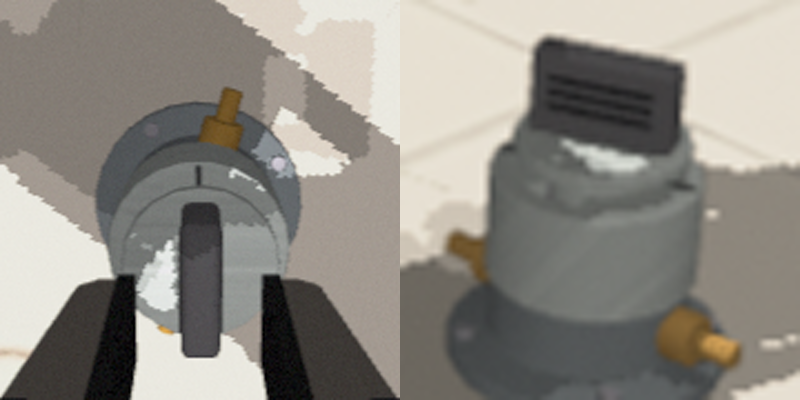

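View pics/scene13.png

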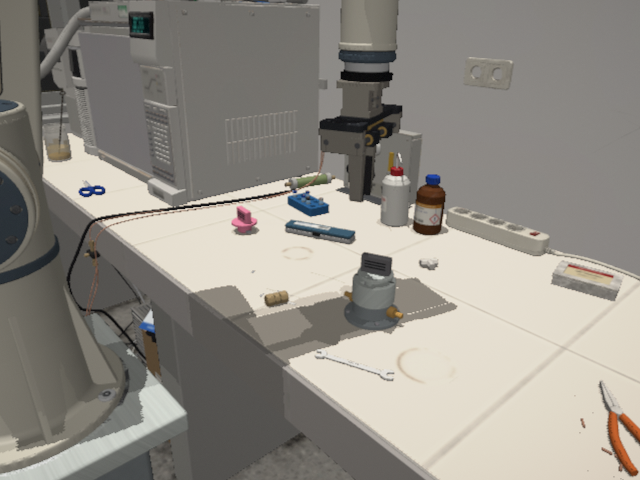

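Run:
```python
from h import *
s=read_state()
a=np.radians(-66.5);u=np.array([np.cos(a),np.sin(a),0]);v=np.array([-u[1],u[0],0]);c=np.array([.502,-.1543,0])
for zz in(-.0195,-.013,-.008):
  print(zz,[proj("scene",c+u*i*.025+v*j*.007+[0,0,.07+zz+.0555]).round(1).tolist() for i,j in((1,1),(1,-1),(-1,1),(-1,-1))])
print("rim", [proj("scene",c+[0.036*np.cos(t),.036*np.sin(t),.07]).round(1).tolist() for t in np.radians([0,90,180,270])])
for t in(0,): 
  im=cv2.imread("pics/scene13.png");cv2.imwrite("pics/s13z.png",cv2.resize(im[245:305,345:405],(600,600),interpolation=cv2.INTER_CUBIC))
print([proj("scene",c+v*-.03+u*0+[0,0,.0765-0]).round(1), proj("scene",c+u*0+[0,0,.07]).round(1)])
```

```text
-0.0195 [[392.9, 259.6], [390.2, 263.1], [363.8, 253.8], [360.9, 257.1]]
-0.013 [[393.1, 256.0], [390.5, 259.4], [364.0, 250.2], [361.1, 253.5]]
-0.008 [[393.4, 253.2], [390.7, 256.6], [364.2, 247.5], [361.2, 250.7]]
rim [[389.9, 271.4], [359.9, 270.3], [360.4, 284.7], [392.1, 286.0]]
[array([369.6, 282.2]), array([375.5, 277.9])]
```

View pics/s13z.png

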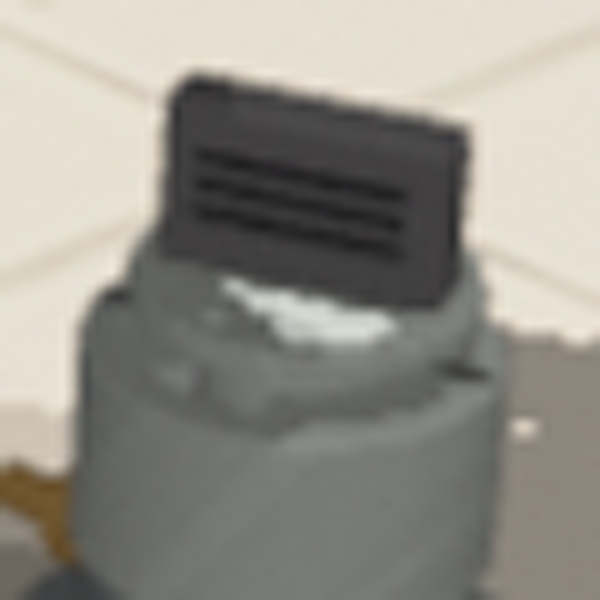

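Run:
```python
from h import *
c=np.array([.502,-.1543,.07]);
for a in(-66.5,113.5):
  u=np.array([np.cos(np.radians(a)),np.sin(np.radians(a)),0]);print([proj("scene",c+u*r).round(1) for r in(.026,.035,.036)])
for k in(0,10,11,13):
  im=cv2.imread(f"pics/scene{k}.png");
  if k in(0,):cv2.imwrite("pics/s0z.png",cv2.resize(im[255:305,345:405],(600,500),interpolation=cv2.INTER_CUBIC))
  print(k,im[245:275,387].mean(1).astype(int))
```

```text
[array([390.6, 281.2]), array([395.9, 282.4]), array([396.5, 282.5])]
[array([360.8, 274.7]), array([355.8, 273.6]), array([355.2, 273.4])]
0 [209 211 211 210 210 211 211 211 209 200 196 200 209 212 211 211 211 210
 211 212 212 204 195 208 213 214 209 203 200 197]
10 [211 219 224 224 224 224 224 224 223 215 212 216 223 225 162  72  55  61
  66  66  66  67  67  65  65  66  65  66  66  66]
11 [220 224 224 224 224 224 224 224 223 216 211 182 106  54  59  65  66  66
  66  65  66  66  66  65  66  65  65  65  65  66]
13 [221 221 220 221 221 221 221 221 220 212 208 151  83  69  74  72  65  65
  64  64  65  64  64  64  63  64  63  64  64  65]
```

View pics/s0z.png

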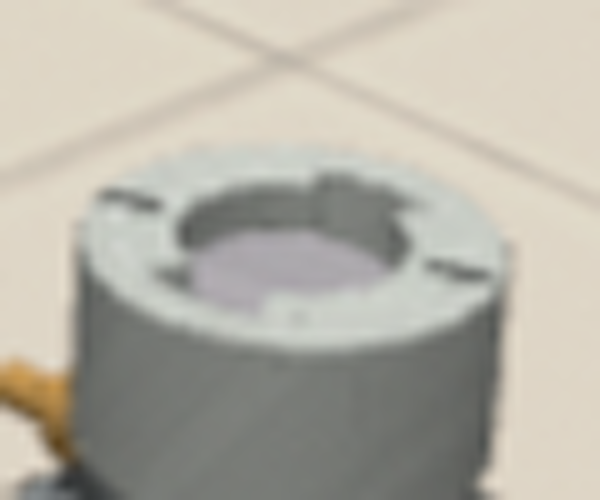

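The bar rose 3.0 px (about 5.4 mm) from the pushed position. Even if it had started at the hard stop, that puts the cap at -14.1 mm or higher. It is upright and in line with the home mark, and the gripper is clear, so I hand in.

```bash
python3 -c "
from workcell import *
print(sign_off())"
```

```text
the job is handed in; nothing more can be done
None
```

I fitted the cap to the housing and handed the job in at about 11 s. I gripped it by the bar, lowered its lugs through the slots and pushed down to about -18.5 mm by the spring force. I then turned it 75° clockwise, let the spring lift it about 5 mm, opened the fingers and backed away upwards.

**Last checks:**
- **Angle and tilt:** the bar is in line with the dark home mark within 1–2° in the wrist view, and it looks upright.
- **Height:** the rise seen between the two scene pictures puts the cap's origin at about -13 mm, and no lower than -14.1 mm. The absolute reading from the scene camera was about 1 mm lower, at -13.9 ± 1 mm. That is within its calibration error, and both estimates are inside the allowed band.
- **Contact:** the force on the gripper is about zero and it hangs clear above the cap.
- **Other objects:** the union, tee, spanner and pink look-alike appear where they were, by eye in the scene view only. I took no final top view.

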